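Trip the hidden catch of a part cassette with the release pin

ROBOT

A 6-joint arm with a two-finger parallel gripper is mounted at the origin on a cart in front of the work surface, level with it; the furniture and walls round the work are solid. World frame = base frame: x ahead of the robot, y to its left, z up, the work surface at z = 0. Lengths are in m, angles in rad, forces in N, time in s.
With the tool pointing down it reaches from about 0.25 to 0.775 m from the base axis. Payload 4 kg.
Tool frame: the origin (TCP) lies at the centre of the arm's flange, where the gripper is bolted on; the fingertips stand 199 mm ahead of it and the grasp point (between the pads) lies 180 mm ahead of it; z points along the fingers, y is the line along which they close (so a half turn about z gives the same grasp; the last joint's range is limited). The gripper opens to 94 mm and grips with 3 to 60 N. Pads are 16 mm wide; open, the fingers measure 119 mm over their backs; the gripper's body (75 mm by 177 mm) begins 78 mm behind the grasp point.
Start: joints at [-1.358, 0.087, 1.371, -0, 1.684, -0.103], TCP at [0.171, -0.523, 0.405] pointing down, gripper open.
Joint ranges: [-3.1, 3.1], [-0.76, 2.03], [0.27, 2.55], [-1.08, 4.22], [0.17, 2.65], [-2.57, 2.57]. Speed limits (rad/s): [2.79, 2.79, 3.14, 3.14, 3.14, 3.14].

INTERFACE

Orientations are given as [roll, pitch, yaw] about the fixed x, y, z axes, in that order (R = Rz(yaw) Ry(pitch) Rx(roll)).
In Python, from bench import robot, eyes, models gives the robot as it stands.
- The arm moves only by the tool step_arm, never from a script. Its argument "commands" is a list that holds one entry, the list of rows, each a list of 7 numbers: the shift along the tool's x, y, z in mm, then the turn, a rotation vector about the tool's x, y, z in rad, then the finger opening in mm, from 0 to 94. In form: [[[tx, ty, tz, wx, wy, wz, gripper], ...]]. A call has 1 to 20 rows; each row shifts and turns the commanded pose from where the row before left it, along the tool's axes as they then stand; what a row does not reach is not made up. A row lasts 1/8 s, in which the tool goes at most 62.5 mm and 10.7 degrees, less where a joint would pass 70% of its speed; a pose out of reach is approached as far as the arm can. A call is refused whole if a number of a shift passes 62.5 or a number of a turn 0.188, either way. A call with a gripper value outside its range is refused whole. The fingers move at their own pace and stop on an object; the grip force is fixed at half the most. Time passes only in rows, so rows that do not move let the fingers close. It gives the time, the measured TCP pose, the force, the opening and the grip force at its end, in the units of the state.
- robot.get_obs(): the state, without advancing time (a new reading comes with each control period).
- eyes.snapshot(name): name is "side" or "top"; returns a dict with "color" (400x640x3 uint8, red, green, blue), "camera_matrix" (3x3 intrinsics, pixels), "D" ([k1, k2, p1, p2, k3] as OpenCV has them; the pictures are not rectified), "eye" and "rotation" of the camera in the world. Camera axes: x right, y up, looking along -z (the intrinsics and any distortion apply to the point x, -y, -z); pixel columns grow to the right and rows downward; lengths in m; the calibration is good to about 2 mm. A picture is of the moment at which its call begins. There is no depth.
- robot.close_job(): hands the job in; it is judged then, once.
Trained networks look in a picture, given as the dict that the camera call returned (one of the last four; its "shot" number tells which), for a name from the list of things; names that differ only in an ending like _2 or _b are one class to them, and where a whole thing is asked for, a point or a joint stands for the part that bears it (a point fixed in the world has none). Each returns a list of dicts, best first, with "confidence" (0 to 1); they miss things now and then, are a little off and sometimes report something else, mostly with a low value. They report only what shows in the picture. A call takes as long as a camera call.
- models.masks_of(picture, query): "mask" (400x640 bool, what is visible of it) and "xy" ([column, row] in pixels, amid what is visible of it).
- models.tip_of(picture, query): "xy" ([column, row] in pixels: a listed point, or the origin of a listed thing).
The state is a dict: "time": time; "joint_positions": joint angles; "qvel": joint speeds; "joint_torque": joint torques, N m; "tool_pos": TCP position; "ee_rot": TCP orientation; "wrist_force": force on the tool from outside, world axes, zero at the start; "wrist_torque": the same for the moment, N m; "width": finger opening in m; "finger_force": force on a finger pad.
Only numpy, scipy, OpenCV 4.12 (cv2) and the standard library are available. Lean on these libraries where they do the work, as an engineer would, in place of code of your own. Each camera call takes 0.05 s, during which the arm holds its last target. There are 200 camera calls.

TASK

The cassette's tray is held shut by a spring catch hidden under its lid. Take the release pin out of its stand, reach with it through the small access slot in the lid, feel for the gap in the guard plate below and, through it, press the catch down, never with more than 20 N; keep it pressed until the slow tray is well on its way and slides out to its full travel. Then put the pin back upright in its stand, fully home; touch the cassette with nothing but the pin, and leave the loose parts round about where they are.

Things in the scene. Friction and masses are not known exactly. Their poses are not given: they have to be found in the camera images.
- pin: loose steel release pin, 106 mm long, 60 g. Origin: centre of the shank's lower end; +z runs up along the pin to the handle. Shank 6 mm thick, 0 to 58 mm (end chamfered 1.5 mm); collar 18 mm wide, 58 to 62 mm; round straight handle 14 mm wide, 62 to 106 mm. It starts upright in the stand with the collar resting on the stand's top and the handle standing free.
- pin_tip (a point): centre of the lower end of the pin's shank (the pin's origin)
- stand: fixed dark steel block 46 x 46 mm, 60 mm high, on a 66 x 60 x 6 mm foot, with a 9 mm round bore right through, from its top centre down (mouth chamfered 2 mm). Origin: centre of the underside. With the pin fully home its lower end is 2 mm above the bench.
- stand_hole (a point): centre of the mouth of the stand's bore, on its top face; z up
- cassette: fixed grey box with an aluminium lid, 120 mm (its x) x 90 mm (its y) x 70 mm high, low bolt-down ears at both sides. Origin: centre of the underside; tray front faces its own -x, slot centre 34 mm to +x of the middle. The hidden catch moves straight down: 2 N to start, 1.2 N more per mm; frees the tray after 4 to 5 mm (7 to 8 N); solid stop at 7 mm (10.5 N). Let go, it springs up.
- cassette_hole (a point): centre of the mouth of the access slot on the lid's top, 70 mm above the bench; axes as the cassette's, z up. Slot 21 mm along its x, 9 mm along y; lid 5 mm thick. 17 mm below the mouth lies a hard guard plate (3 mm) with one gap, 10 mm long in x, centred somewhere within 6 mm of the slot's centre in x, unseen. Under the gap, 24 to 44 mm below the mouth, is the flat top of the catch; its depth differs too.
- tray (a joint): travel of the tray out of the cassette's front, m: 0 shut and caught, 0.035 fully out. Once the catch is pressed far enough a spring and damper drive the tray out slowly, in about 1.5 s. If the catch is let up before the tray has come 16 mm, it brakes or re-catches the tray; after that the tray goes on by itself.
- tray_lip (a point): middle of the small lip on top of the tray's front, 36 mm above the bench; it moves with the tray
- ring_steel: loose bystander: plain steel ring 36 mm across, 12 mm high. Origin: centre of the underside
- bush_long: loose bystander: steel bush standing upright, 26 mm across, 45 mm high. Origin: centre of the underside
- plug_gauge: loose bystander: plug gauge with a dark grip, lying, 122 mm long, 22 mm wide. Origin: centre of the underside

How it is judged:
By the outcome, as a careful person would: the job done as asked, in the order asked, and still so for the second after the job is handed in, with the robot touching nothing.
It also fails if it takes over 54 s, if anything falls off the work surface, if the arm or the gripper's body presses on something with over 40 N, if the wrist force passes 120 N, or if a joint passes its speed limit or range.

## Working session

There is one attempt and no reset: what is moved stays moved. The work goes in short steps, Python scripts to look and compute and a tool call to move; the robot and the scene stay as the last step left them, time stands still between calls to the robot, and variables do not carry over. Pictures are saved under pics/ and viewed, at most 10 in all, crops included, and the job is handed in when it is done.

Besides the shell and the picture viewer there is one more tool, called after "Call:" as a command line: name --argument value ..., lists and objects as JSON in quotes. step_arm: Moves the arm, as the interface text tells. Its arguments: {"type":"object","properties":{"commands":{"type":"array"}},"required":["commands"]}

```bash
ls; mkdir -p pics
cat > h.py <<'E'
import numpy as np, cv2
from bench import robot, eyes, models
def ray(p,xy):
    K=np.array(p["camera_matrix"],float);D=np.array(p["D"],float)
    u=cv2.undistortPoints(np.array([[xy]],float),K,D)[0,0]
    d=np.array(p["rotation"])@np.array([u[0],-u[1],-1.]);return np.array(p["eye"],float),d/np.linalg.norm(d)
def atz(p,xy,z):
    e,d=ray(p,xy);return e+d*(z-e[2])/d[2]
def proj(p,X):
    K=np.array(p["camera_matrix"],float);D=np.array(p["D"],float)
    c=np.array(p["rotation"]).T@(np.array(X,float)-np.array(p["eye"]));c=c*[1,-1,-1]
    return cv2.projectPoints(c.reshape(1,1,3),np.zeros(3),np.zeros(3),K,D)[0].ravel()
def tri(r1,r2):
    A=np.zeros((3,3));b=np.zeros(3)
    for e,d in (r1,r2):
        M=np.eye(3)-np.outer(d,d);A+=M;b+=M@e
    X=np.linalg.solve(A,b);return X,[np.linalg.norm((np.eye(3)-np.outer(d,d))@(X-e)) for e,d in (r1,r2)]
def save(p,n): cv2.imwrite(f"pics/{n}.png",p["color"][:,:,::-1])
E
cat > a.py <<'E'
from h import *
np.set_printoptions(precision=4,suppress=True)
P={n:eyes.snapshot(n) for n in("top","side")}
for n,p in P.items():
    save(p,n+"0");print(n,p["eye"],np.array(p["rotation"]).ravel())
    for q in["pin","pin_tip","stand","stand_hole","cassette","cassette_hole","tray_lip","ring_steel","bush_long","plug_gauge"]:
        r=models.tip_of(p,q)[:2]
        print(n,q,[(np.round(x["xy"],1),round(x["confidence"],2)) for x in r], [atz(p,x["xy"],{"stand_hole":.06,"cassette_hole":.07,"tray_lip":.036}.get(q,0)) for x in r[:1]])
print(robot.get_obs())
E
python3 a.py
```

```text
pics
top [ 0.3458 -0.1954  0.9034] [ 0.2264  0.0004 -1.3985]Traceback (most recent call last):
  File "a.py", line 8, in <module>
    print(n,q,[(np.round(x["xy"],1),round(x["confidence"],2)) for x in r], [atz(p,x["xy"],{"stand_hole":.06,"cassette_hole":.07,"tray_lip":.036}.get(q,0)) for x in r[:1]])
                                                                            ~~~^^^^^^^^^^^^^^^^^^^^^^^^^^^^^^^^^^^^^^^^^^^^^^^^^^^^^^^^^^^^^^^^^^^^^^^^^^^
  File "h.py", line 8, in atz
    e,d=ray(p,xy);return e+d*(z-e[2])/d[2]
                                      ~^^^
IndexError: invalid index to scalar variable.
```

```bash
sed -i 's/np.array(p\["rotation"\])/rm(p["rotation"])/; s/^def ray/from scipy.spatial.transform import Rotation\ndef rm(v): return Rotation.from_euler("xyz",v).as_matrix()\ndef ray/' h.py
sed -i 's/,np.array(p\["rotation"\]).ravel()/,p["rotation"]/' a.py; python3 a.py
```

```text
top [ 0.3458 -0.1954  0.9034] [ 0.2264  0.0004 -1.3985]
top pin [(array([287.1, 236.6]), 0.42)] [array([ 0.4455, -0.1055,  0.    ])]
top pin_tip [] []
top stand [(array([285.8, 237.8]), 0.56)] [array([ 0.4421, -0.103 ,  0.    ])]
top stand_hole [(array([283. , 234.2]), 0.73)] [array([ 0.4426, -0.1014,  0.06  ])]
top cassette [(array([364.1, 196.8]), 0.69)] [array([ 0.5737, -0.2727,  0.    ])]
top cassette_hole [(array([373.7, 178.2]), 0.65)] [array([ 0.603, -0.282,  0.07 ])]
top tray_lip [(array([359. , 217.6]), 0.52), (array([285.5, 233. ]), 0.35)] [array([ 0.5135, -0.2651,  0.036 ])]
top ring_steel [(array([305. , 268.8]), 0.47), (array([282.9, 234.6]), 0.3)] [array([ 0.3783, -0.1611,  0.    ])]
top bush_long [(array([307.4, 142.5]), 0.55), (array([359.3, 218.6]), 0.54)] [array([ 0.6889, -0.111 ,  0.    ])]
top plug_gauge [(array([259.3, 266.2]), 0.74)] [array([ 0.3659, -0.0543,  0.    ])]
side [0.2687 0.5587 0.5039] [ 1.08    0.0071 -2.7976]
side pin [] []
side pin_tip [] []
side stand [(array([352.4, 269.2]), 0.68)] [array([ 0.4426, -0.0957,  0.    ])]
side stand_hole [(array([35
[... 300 characters left out ...]
  0.036 ])]
side ring_steel [(array([393. , 253.1]), 0.54)] [array([ 0.3848, -0.1681,  0.    ])]
side bush_long [] []
side plug_gauge [(array([390.1, 291.3]), 0.72)] [array([ 0.3666, -0.0576,  0.    ])]
{'time': 1.25, 'joint_positions': array([-1.3581,  0.0872,  1.3707, -0.    ,  1.6836, -0.1031]), 'qvel': array([-0.001 , -0.002 ,  0.0016,  0.0008,  0.0001,  0.0004]), 'joint_torque': array([ -0.0003, -34.0039, -30.2599,   0.0718,   0.0238,  -0.    ]), 'tool_pos': array([ 0.1708, -0.5228,  0.4047]), 'ee_rot': array([3.1415, 0.    , 0.3158]), 'wrist_force': array([ 0.1515, -0.0475, -0.5532]), 'wrist_torque': array([-0.0043, -0.004 , -0.0401]), 'finger_force': 0.0, 'width': 0.09367299859789055}
```

View pics/top0.png

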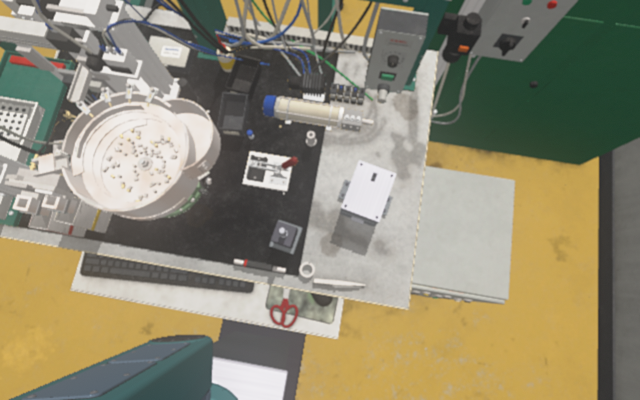

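View pics/side0.png

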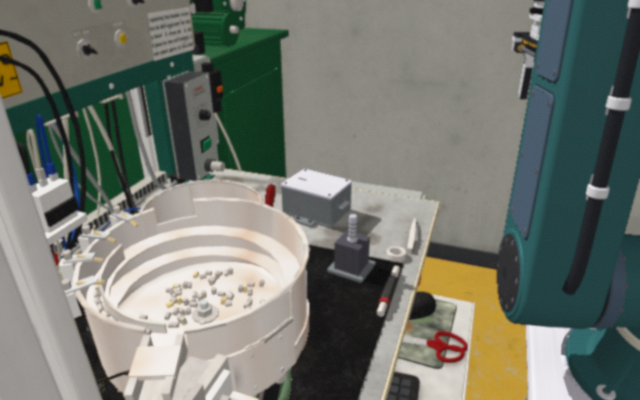

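```bash
cat > b.py <<'E'
from h import *
np.set_printoptions(precision=4,suppress=True)
P={n:eyes.snapshot(n) for n in("top","side")}
R={}
for q in["pin","stand_hole","cassette_hole","tray_lip","cassette"]:
    o={}
    for n,p in P.items():
        r=models.tip_of(p,q); o[n]=r[0]["xy"] if r else None
    if all(v is not None for v in o.values()): print(q,tri(ray(P["top"],o["top"]),ray(P["side"],o["side"])))
for n,p in P.items():
    for q in["pin","cassette"]:
        m=models.masks_of(p,q)
        for x in m[:2]:
            ys,xs=np.nonzero(x["mask"]);print(n,q,x["confidence"],x["xy"],xs.min(),xs.max(),ys.min(),ys.max(),cv2.minAreaRect(np.c_[xs,ys].astype(np.float32)))
c=lambda p,x,y,w,h,s:cv2.resize(p["color"][y:y+h,x:x+w,::-1],(w*s,h*s),interpolation=cv2.INTER_CUBIC)
a=np.hstack([c(P["top"],335,155,66,50,6),c(P["side"],278,160,66,50,6)])
b=np.hstack([c(P["top"],254,212,66,50,6),c(P["side"],320,206,66,50,6)])
cv2.imwrite("pics/c1.png",np.vstack([a,b]))
E
python3 b.py
```

```text
stand_hole (array([ 0.4462, -0.095 ,  0.0624]), [np.float64(0.00046583348108526464), np.float64(0.0004658334810852778)])
cassette_hole (array([ 0.6051, -0.2811,  0.0729]), [np.float64(0.00269342943976292), np.float64(0.0026934294397630756)])
tray_lip (array([ 0.5135, -0.2691,  0.0235]), [np.float64(0.0009780267117927546), np.float64(0.0009780267117927399)])
cassette (array([ 0.5742, -0.2731,  0.0007]), [np.float64(0.003980599074540768), np.float64(0.003980599074540963)])
top cassette 0.68 [368.3, 196.4] 338 394 161 226 ((365.8467102050781, 194.1715087890625), (51.60320281982422, 59.37785339355469), 19.98310661315918)
side pin 0.78 [350.2, 229.9] 348 357 215 242 ((352.5, 228.5), (27.0, 9.0), 90.0)
side cassette 0.56 [314.0, 199.5] 281 351 169 227 ((314.7763977050781, 199.49777221679688), (72.93968200683594, 54.70476531982422), 13.5704345703125)
side cassette 0.54 [389.5, 291.6] 378 399 266 315 ((388.609619140625, 290.5411071777344), (10.18257999420166, 51.8492317199707), 20.556047439575195)
```

View pics/c1.png

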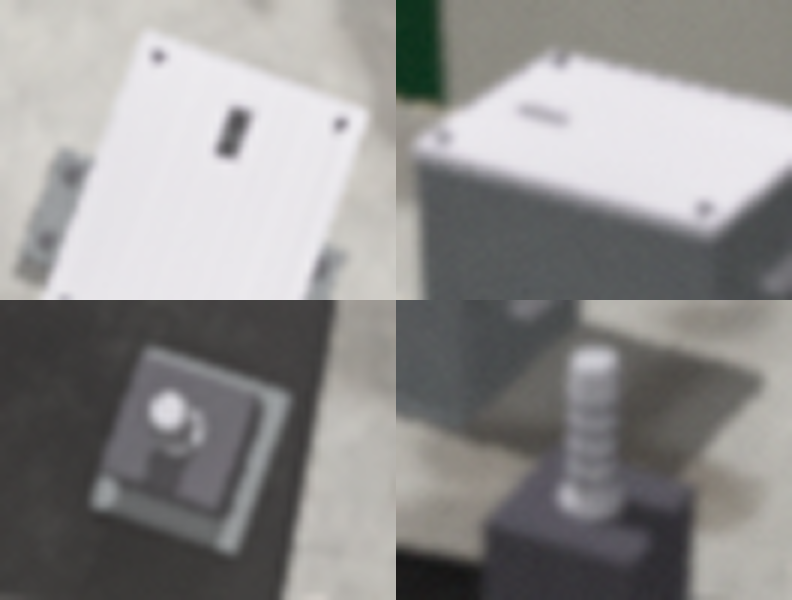

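```bash
cat > c.py <<'E'
from h import *
np.set_printoptions(precision=4,suppress=True)
T=eyes.snapshot("top");S=eyes.snapshot("side")
def both(n,a,b,z): print(n,tri(ray(T,a),ray(S,b)),"T@z",atz(T,a,z)[:2],"S@z",atz(S,b,z)[:2])
both("slot",(373.6,176.6),(301.9,178.6),.07)
both("pintop",(281.6,229.9),(352.9,215.3),.108)
both("collar",(284.1,233.6),(351.9,238.4),.062)
U=lambda X,Y:((X+.5)/6-.5+335,(Y+.5)/6-.5+155)
a,b=atz(T,U(240,108),.07),atz(T,U(228,157),.07);print("slot",a-b,np.degrees(np.arctan2(*(a-b)[1::-1])))
a,b=atz(T,U(148,30),.07),atz(T,U(370,112),.07);print("back edge",a,b,np.linalg.norm(a-b),np.degrees(np.arctan2(*(a-b)[1::-1]))-90)
a,b=atz(T,U(48,292),.07),atz(T,U(148,30),.07);print("left edge",np.degrees(np.arctan2(*(b-a)[1::-1])))
E
python3 c.py
```

```text
slot (array([ 0.6088, -0.2814,  0.067 ]), [np.float64(0.001107557255243373), np.float64(0.0011075572552432294)]) T@z [ 0.6067 -0.2813] S@z [ 0.6077 -0.2758]
pintop (array([ 0.4461, -0.1018,  0.1063]), [np.float64(0.00038322922158451583), np.float64(0.0003832292215844342)]) T@z [ 0.4455 -0.1021] S@z [ 0.4458 -0.0991]
collar (array([ 0.4459, -0.1032,  0.0592]), [np.float64(0.001447466923909687), np.float64(0.0014474669239096943)]) T@z [ 0.4441 -0.1038] S@z [ 0.4462 -0.0991]
slot [ 0.02   -0.0018  0.    ] -5.189555096608193
back edge [ 0.6415 -0.243   0.07  ] [ 0.6235 -0.3313  0.07  ] 0.09013009487764394 -11.542302372915458
left edge -11.351690653104352
```

Call:
step_arm --commands '[[[32.7, -26.3, 0, 0, 0, 0, 94], [32.7, -26.3, 0, 0, 0, 0, 94], [32.7, -26.3, 0, 0, 0, 0, 94], [32.7, -26.3, 0, 0, 0, 0, 94], [32.7, -26.3, 0, 0, 0, 0, 94], [32.7, -26.3, 0, 0, 0, 0, 94], [32.7, -26.3, 0, 0, 0, 0, 94], [32.7, -26.3, 0, 0, 0, 0, 94], [32.7, -26.3, 0, 0, 0, 0, 94], [32.7, -26.3, 0, 0, 0, 0, 94], [32.7, -26.3, 0, 0, 0, 0, 94], [32.7, -26.3, 0, 0, 0, 0, 94], [0, 0, 0, 0, 0, 0.172, 94], [0, 0, 0, 0, 0, 0.172, 60], [0, 0, 0, 0, 0, 0.172, 50], [0, 0, 0, 0, 0, 0, 50]]]'

```text
time: 4.15
tool_pos: [0.4458, -0.1009, 0.4048]
ee_rot: [3.141, -0.0, -0.198]
wrist_force: [0.4, 0.2, 0.2]
width: 0.0674
finger_force: 0.0
```

Call:
step_arm --commands '[[[0, 0, 45, 0, 0, 0, 50], [0, 0, 40, 0, 0, 0, 40], [0, 0, 30, 0, 0, 0, 40], [0, 0, 15, 0, 0, 0, 40], [0, 0, 0, 0, 0, 0, 40], [0, 0, 0, 0, 0, 0, 40]]]'

```text
time: 4.9
tool_pos: [0.4464, -0.1012, 0.2762]
ee_rot: [3.141, -0.003, -0.2]
wrist_force: [0.3, -0.0, -0.3]
width: 0.0401
finger_force: 0.0
```

```bash
cat > d.py <<'E'
from h import *
np.set_printoptions(precision=4,suppress=True)
P={n:eyes.snapshot(n) for n in("top","side")}
print(robot.get_obs()["tool_pos"])
c=lambda p,x,y,w,h,s:cv2.resize(p["color"][y:y+h,x:x+w,::-1],(w*s,h*s),interpolation=cv2.INTER_CUBIC)
cv2.imwrite("pics/c2.png",np.hstack([c(P["top"],244,195,80,100,5),c(P["side"],312,170,80,100,5)]))
E
python3 d.py
```

```text
[ 0.4463 -0.1012  0.2763]
```

View pics/c2.png

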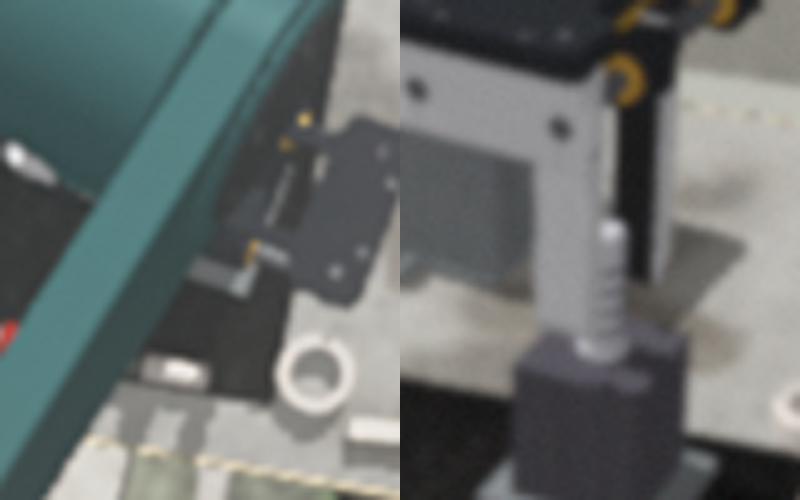

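```bash
cat > e.py <<'E'
from h import *
np.set_printoptions(precision=1,suppress=True)
S=eyes.snapshot("side");o=robot.get_obs();t=np.array(o["tool_pos"]);y=o["ee_rot"][2]
ax=np.array([np.cos(y),np.sin(y),0]);ay=np.array([np.sin(y),-np.cos(y),0])
f=lambda X:((proj(S,X)-[312,170]+.5)*5-.5)+[400,0]
for s in(-1,1):
  for dx in(-8,8):
    for z in(.0773,.15): print("finger",s,dx,z,f(np.r_[t[:2],0]+ax*dx*1e-3+ay*s*.02+[0,0,z]))
for dx,dy in((0,0),(5,0),(0,5)): print("pin",dx,dy,f(np.r_[t[:2],.108]+ax*dx*1e-3+ay*dy*1e-3),f(np.r_[t[:2],.064]+ax*dx*1e-3+ay*dy*1e-3))
E
python3 e.py
```

```text
finger -1 -8 0.0773 [597.8 337.2]
finger -1 -8 0.15 [603.8 144.8]
finger -1 8 0.0773 [555.6 324. ]
finger -1 8 0.15 [559.5 132.9]
finger 1 -8 0.0773 [651.5 282.9]
finger 1 -8 0.15 [659.6  95.6]
finger 1 8 0.0773 [610.4 270.8]
finger 1 8 0.15 [616.6  84.6]
pin 0 0 [606.8 225.3] [603.2 336.1]
pin 5 0 [593.5 221.5] [590.3 332.1]
pin 0 5 [613.6 218.9] [609.9 329.3]
```

Call:
step_arm --commands '[[[-0.5, 0, 6, 0, 0, 0, 24], [0, 0, 0, 0, 0, 0, 20], [0, 0, 0, 0, 0, 0, 18], [0, 0, 0, 0, 0, 0, 16], [0, 0, 0, 0, 0, 0, 15.5], [0, 0, 0, 0, 0, 0, 15.5]]]'

```text
time: 5.8
tool_pos: [0.4453, -0.1009, 0.2687]
ee_rot: [3.142, -0.0, -0.2]
wrist_force: [1.0, -0.5, 0.1]
width: 0.0153
finger_force: 0.0
```

Call:
step_arm --commands '[[[0, 0, 0, 0, 0, 0, 14], [0, 0, 0, 0, 0, 0, 10], [0, 0, 0, 0, 0, 0, 5], [0, 0, 0, 0, 0, 0, 5]]]'

```text
time: 6.3
tool_pos: [0.4453, -0.1008, 0.2687]
ee_rot: [-3.142, -0.0, -0.2]
wrist_force: [-0.4, 1.1, 0.3]
width: 0.0131
finger_force: 30.0
```

Call:
step_arm --commands '[[[0, 0, -10, 0, 0, 0, 5], [0, 0, -20, 0, 0, 0, 5], [0, 0, -25, 0, 0, 0, 5], [0, 0, -30, 0, 0, 0, 5], [0, 0, -33, 0, 0, 0, 5], [24.2, 17.8, 0, 0, 0, 0, 5], [24.2, 17.8, 0, 0, 0, 0, 5], [24.2, 17.8, 0, 0, 0, 0, 5], [24.2, 17.8, 0, 0, 0, 0, 5], [24.2, 17.8, 0, 0, 0, 0, 5], [24.2, 17.8, 0, 0, 0, 0, 5], [24.2, 17.8, 0, 0, 0, 0, 5], [24.2, 17.8, 0, 0, 0, 0, 5], [0, 0, 20, 0, 0, 0, 5], [0, 0, 15, 0, 0, 0, 5], [0, 0, 0, 0, 0, 0, 5], [0, 0, 0, 0, 0, 0, 5]]]'

```text
time: 8.43
tool_pos: [0.6066, -0.2787, 0.3526]
ee_rot: [3.141, -0.001, -0.2]
wrist_force: [-0.2, 0.2, -1.0]
width: 0.0132
finger_force: 30.0
```

```bash
cat > d.py <<'E'
from h import *
import sys
np.set_printoptions(precision=4,suppress=True)
P={n:eyes.snapshot(n) for n in("top","side")}
o=robot.get_obs();t=np.array(o["tool_pos"]);print(t,o["width"],o["wrist_force"])
tip=t-[0,0,.2667]
for n,p in P.items():
    print(n,"tip proj",proj(p,tip),[ (np.round(x["xy"],1),round(x["confidence"],2)) for x in models.tip_of(p,"pin_tip")[:2]],"slot",[ (np.round(x["xy"],1),round(x["confidence"],2)) for x in models.tip_of(p,"cassette_hole")[:2]])
c=lambda p,x,y,w,h,s:cv2.resize(p["color"][y:y+h,x:x+w,::-1],(w*s,h*s),interpolation=cv2.INTER_CUBIC)
cv2.imwrite("pics/%s.png"%sys.argv[1],np.hstack([c(P["top"],334,140,66,80,6),c(P["side"],268,130,66,80,6)]))
E
python3 d.py c3
```

```text
[ 0.6067 -0.2787  0.3531] 0.013483624774868756 [ 1.0604  0.0814 -0.0047]
top tip proj [373.5292 174.3632] [(array([373.6, 174. ]), 0.42)] slot [(array([370.7, 177. ]), 0.68)]
side tip proj [302.644  171.0945] [(array([302.4, 168.5]), 0.47)] slot [(array([303.1, 176.1]), 0.92)]
```

View pics/c3.png

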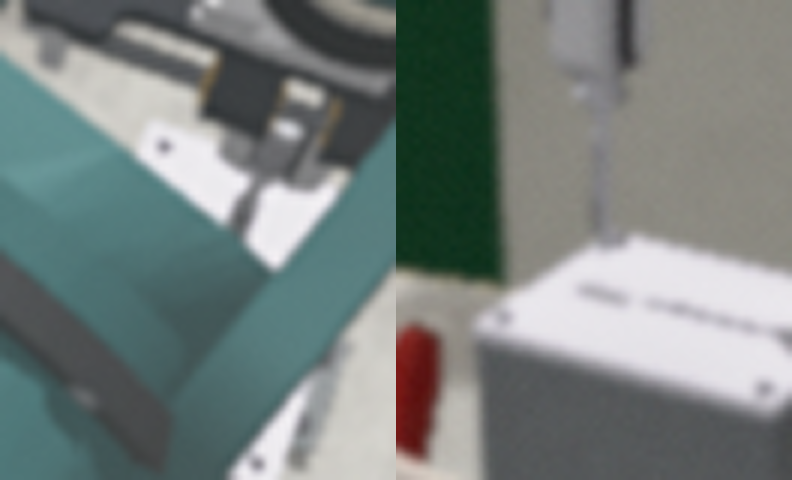

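Call:
step_arm --commands '[[[0, 0, 8, 0, 0, 0, 5], [0, 0, 4, 0, 0, 0, 5], [0, 0, 0, 0, 0, 0, 5], [0, 0, 0, 0, 0, 0, 5]]]'

```text
time: 9.22
tool_pos: [0.6067, -0.2789, 0.3396]
ee_rot: [3.142, 0.0, -0.2]
wrist_force: [0.1, -1.2, 0.1]
width: 0.0131
finger_force: 30.0
```

```bash
cat >> d.py <<'E'
for n,p in P.items():
    for d in((0,0),(5,0),(0,5)):
        y=-.2;X=np.r_[t[:2],.07]+np.array([np.cos(y),np.sin(y),0])*d[0]*1e-3+np.array([np.sin(y),-np.cos(y),0])*d[1]*1e-3
        print(n,d,proj(p,X))
cv2.imwrite("pics/%s.png"%sys.argv[1],np.hstack([c(P["top"],350,155,40,40,10),c(P["side"],283,155,40,40,10)]))
E
python3 d.py c4
```

```text
[ 0.6068 -0.2789  0.3399] 0.013308395241375195 [-0.0399  0.0442 -0.1777]
top tip proj [372.7842 176.0172] [(array([374., 177.]), 0.47)] slot [(array([371.6, 174.4]), 0.83)]
side tip proj [302.8047 176.699 ] [(array([302.1, 174.6]), 0.43)] slot [(array([303.6, 176.7]), 0.95)]
top (0, 0) [372.5827 176.4123]
top (5, 0) [373.3104 174.4553]
top (0, 5) [374.6476 177.1775]
side (0, 0) [302.8386 178.0627]
side (5, 0) [300.868  177.5494]
side (0, 5) [304.1077 177.1858]
```

View pics/c4.png

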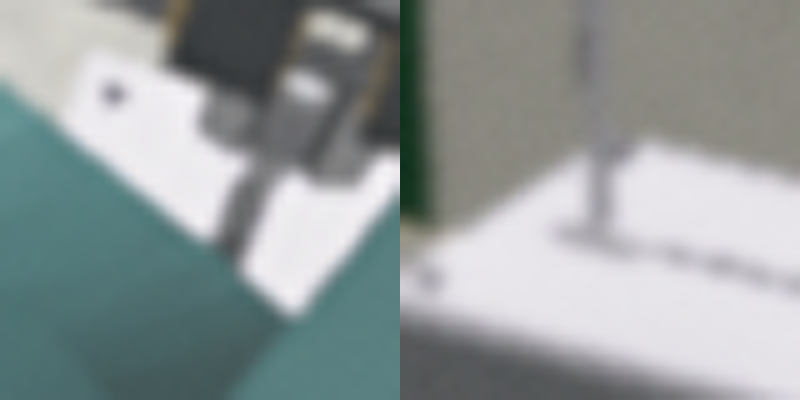

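Call:
step_arm --commands '[[[0, 0, 1, 0, 0, 0, 5], [0, 0, 1, 0, 0, 0, 5], [0, 0, 1, 0, 0, 0, 5], [0, 0, 1, 0, 0, 0, 5], [0, 0, 0, 0, 0, 0, 5]]]'

```text
time: 10.15
tool_pos: [0.6067, -0.2789, 0.3355]
ee_rot: [-3.142, 0.0, -0.2]
wrist_force: [-0.6, -0.2, -0.3]
width: 0.0134
finger_force: 30.0
```

Call:
step_arm --commands '[[[0, 0, 1, 0, 0, 0, 5], [0, 0, 1, 0, 0, 0, 5], [0, 0, 1, 0, 0, 0, 5], [0, 0, 0, 0, 0, 0, 5]]]'

```text
time: 10.65
tool_pos: [0.6067, -0.2789, 0.3325]
ee_rot: [-3.142, 0.0, -0.2]
wrist_force: [0.1, 0.1, -0.7]
width: 0.0133
finger_force: 30.0
```

Call:
step_arm --commands '[[[0, 0, 3, 0, 0, 0, 5], [0, 0, 3, 0, 0, 0, 5], [0, 0, 3, 0, 0, 0, 5], [0, 0, 2, 0, 0, 0, 5], [0, 0, 1, 0, 0, 0, 5], [0, 0, 1, 0, 0, 0, 5], [0, 0, 0, 0, 0, 0, 5], [0, 0, 0, 0, 0, 0, 5]]]'

```text
time: 11.65
tool_pos: [0.6067, -0.2789, 0.3198]
ee_rot: [3.141, -0.0, -0.2]
wrist_force: [-0.5, -0.0, -0.3]
width: 0.0133
finger_force: 30.0
```

Call:
step_arm --commands '[[[0, 0, 1, 0, 0, 0, 5], [0, 0, 1, 0, 0, 0, 5], [0, 0, 0, 0, 0, 0, 5], [0, 0, 0, 0, 0, 0, 5]]]'

```text
time: 12.15
tool_pos: [0.6068, -0.2789, 0.3177]
ee_rot: [3.141, -0.0, -0.2]
wrist_force: [1.1, -0.4, -1.0]
width: 0.0132
finger_force: 30.0
```

Call:
step_arm --commands '[[[0, 0, 1, 0, 0, 0, 5], [0, 0, 1, 0, 0, 0, 5], [0, 0, 0, 0, 0, 0, 5]]]'

```text
time: 12.52
tool_pos: [0.6068, -0.2789, 0.3157]
ee_rot: [3.141, -0.0, -0.2]
wrist_force: [1.1, -1.1, -0.3]
width: 0.0134
finger_force: 30.0
```

Call:
step_arm --commands '[[[0, 0, 1.5, 0, 0, 0, 5], [0, 0, 1.5, 0, 0, 0, 5], [0, 0, 1, 0, 0, 0, 5], [0, 0, 0, 0, 0, 0, 5]]]'

```text
time: 13.02
tool_pos: [0.6067, -0.2789, 0.3115]
ee_rot: [3.142, -0.0, -0.2]
wrist_force: [0.6, 0.4, 0.2]
width: 0.0134
finger_force: 30.0
```

Call:
step_arm --commands '[[[0, 0, 1.5, 0, 0, 0, 5], [0, 0, 1.5, 0, 0, 0, 5], [0, 0, 1, 0, 0, 0, 5], [0, 0, 0, 0, 0, 0, 5]]]'

```text
time: 13.52
tool_pos: [0.6067, -0.2789, 0.3075]
ee_rot: [3.142, 0.0, -0.2]
wrist_force: [0.8, 0.1, 0.4]
width: 0.0132
finger_force: 30.0
```

Call:
step_arm --commands '[[[0, 0, 1.5, 0, 0, 0, 5], [0, 0, 1.5, 0, 0, 0, 5], [0, 0, 1, 0, 0, 0, 5], [0, 0, 0, 0, 0, 0, 5]]]'

```text
time: 14.02
tool_pos: [0.6067, -0.2789, 0.3035]
ee_rot: [3.142, -0.0, -0.2]
wrist_force: [1.9, -0.7, -0.8]
width: 0.0132
finger_force: 30.0
```

Call:
step_arm --commands '[[[0, 0, 1.5, 0, 0, 0, 5], [0, 0, 1.5, 0, 0, 0, 5], [0, 0, 1, 0, 0, 0, 5], [0, 0, 0, 0, 0, 0, 5]]]'

```text
time: 14.52
tool_pos: [0.6067, -0.2789, 0.2995]
ee_rot: [3.142, -0.0, -0.2]
wrist_force: [2.3, 0.4, -0.3]
width: 0.0132
finger_force: 30.0
```

Call:
step_arm --commands '[[[0, 0, 1.5, 0, 0, 0, 5], [0, 0, 1.5, 0, 0, 0, 5], [0, 0, 1, 0, 0, 0, 5], [0, 0, 0, 0, 0, 0, 5]]]'

```text
time: 15.02
tool_pos: [0.6067, -0.2789, 0.2955]
ee_rot: [-3.142, 0.0, -0.2]
wrist_force: [2.1, 0.8, -0.4]
width: 0.0134
finger_force: 30.0
```

Call:
step_arm --commands '[[[0.5, 0, 1, 0, 0, 0, 5], [0, 0, 1, 0, 0, 0, 5], [0, 0, 1, 0, 0, 0, 5], [0, 0, 1, 0, 0, 0, 5], [0, 0, 0, 0, 0, 0, 5], [0, 0, 0, 0, 0, 0, 5]]]'

```text
time: 15.78
tool_pos: [0.6072, -0.279, 0.2922]
ee_rot: [3.141, -0.0, -0.2]
wrist_force: [-0.3, 0.5, 2.9]
width: 0.0131
finger_force: 30.0
```

Call:
step_arm --commands '[[[0, 0, 1.5, 0, 0, 0, 5], [0, 0, 1.5, 0, 0, 0, 5], [0, 0, 1, 0, 0, 0, 5], [0, 0, 1, 0, 0, 0, 5], [0, 0, 0, 0, 0, 0, 5], [0, 0, 0, 0, 0, 0, 5]]]'

```text
time: 16.52
tool_pos: [0.6072, -0.279, 0.2876]
ee_rot: [3.141, -0.001, -0.2]
wrist_force: [-0.4, 0.7, 6.2]
width: 0.0132
finger_force: 30.0
```

Call:
step_arm --commands '[[[0, 0, 1, 0, 0, 0, 5], [0, 0, 1, 0, 0, 0, 5], [0, 0, 0.5, 0, 0, 0, 5], [0, 0, 0, 0, 0, 0, 5], [0, 0, 0, 0, 0, 0, 5]]]'

```text
time: 17.15
tool_pos: [0.6073, -0.279, 0.2858]
ee_rot: [3.141, -0.002, -0.2]
wrist_force: [-1.3, 0.8, 8.1]
width: 0.0131
finger_force: 30.0
```

Call:
step_arm --commands '[[[0, 0, 0.7, 0, 0, 0, 5], [0, 0, 0.5, 0, 0, 0, 5], [0, 0, 0, 0, 0, 0, 5], [0, 0, 0, 0, 0, 0, 5], [0, 0, 0, 0, 0, 0, 5], [0, 0, 0, 0, 0, 0, 5], [0, 0, 0, 0, 0, 0, 5], [0, 0, 0, 0, 0, 0, 5]]]'

```text
time: 18.15
tool_pos: [0.6073, -0.279, 0.285]
ee_rot: [3.141, -0.002, -0.2]
wrist_force: [-1.0, 0.8, 9.5]
width: 0.0134
finger_force: 30.0
```

```bash
cat > f.py <<'E'
from h import *
import sys
np.set_printoptions(precision=4,suppress=True)
P={n:eyes.snapshot(n) for n in("top","side")}
o=robot.get_obs();print(o["time"],o["tool_pos"],o["wrist_force"])
for n,p in P.items():
    for x in models.tip_of(p,"tray_lip")[:2]: print(n,np.round(x["xy"],1),x["confidence"],atz(p,x["xy"],.036))
c=lambda p,x,y,w,h,s:cv2.resize(p["color"][y:y+h,x:x+w,::-1],(w*s,h*s),interpolation=cv2.INTER_CUBIC)
cv2.imwrite("pics/%s.png"%sys.argv[1],np.hstack([c(P["top"],320,160,80,100,5),c(P["side"],290,160,80,100,5)]))
E
python3 f.py c5
```

```text
18.25 [ 0.6073 -0.279   0.285 ] [-1.3579  0.0562 10.0751]
top [351.2 232.2] 0.5 [ 0.4768 -0.2524  0.036 ]
side [359.  207.1] 0.65 [ 0.4754 -0.2546  0.036 ]
```

View pics/c5.png

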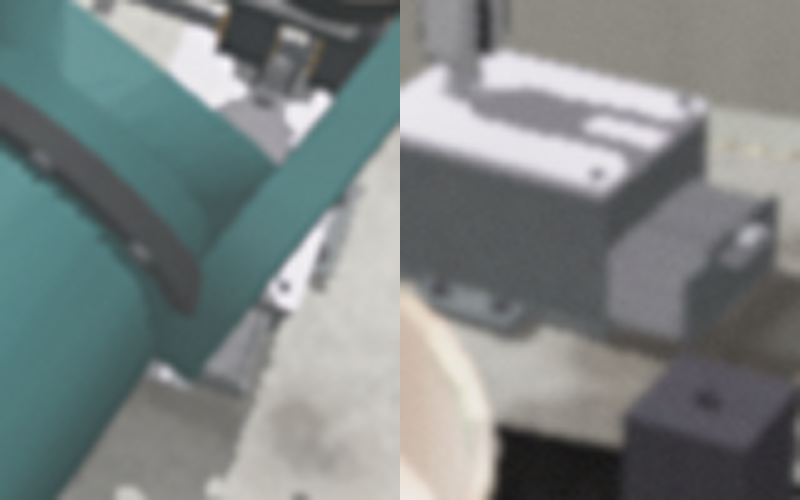

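Call:
step_arm --commands '[[[0, 0, -5, 0, 0, 0, 5], [0, 0, -10, 0, 0, 0, 5], [0, 0, -20, 0, 0, 0, 5], [0, 0, -30, 0, 0, 0, 5], [0, 0, -40, 0, 0, 0, 5], [-24.3, -17.8, 0, 0, 0, 0, 5], [-24.3, -17.8, 0, 0, 0, 0, 5], [-24.3, -17.8, 0, 0, 0, 0, 5], [-24.3, -17.8, 0, 0, 0, 0, 5], [-24.3, -17.8, 0, 0, 0, 0, 5], [-24.3, -17.8, 0, 0, 0, 0, 5], [-24.3, -17.8, 0, 0, 0, 0, 5], [-24.1, -17.8, 0, 0, 0, 0, 5], [0, 0, 25, 0, 0, 0, 5], [0, 0, 15, 0, 0, 0, 5], [0, 0, 0, 0, 0, 0, 5], [0, 0, 0, 0, 0, 0, 5], [0, 0, 0, 0, 0, 0, 5]]]'

```text
time: 20.6
tool_pos: [0.4455, -0.1011, 0.3488]
ee_rot: [3.141, -0.001, -0.201]
wrist_force: [-0.5, 0.7, -0.7]
width: 0.0131
finger_force: 30.0
```

```bash
sed -i 's/c(P\["top"\],320,160,80,100,5),c(P\["side"\],290,160,80,100,5)/c(P["top"],254,190,80,100,5),c(P["side"],312,170,80,100,5)/' f.py; python3 f.py c6
```

```text
20.7 [ 0.4454 -0.101   0.3486] [-0.7751 -0.6364 -0.4218]
top [350.2 234.7] 0.64 [ 0.4707 -0.251   0.036 ]
side [359.7 206.9] 0.71 [ 0.4742 -0.2559  0.036 ]
```

View pics/c6.png

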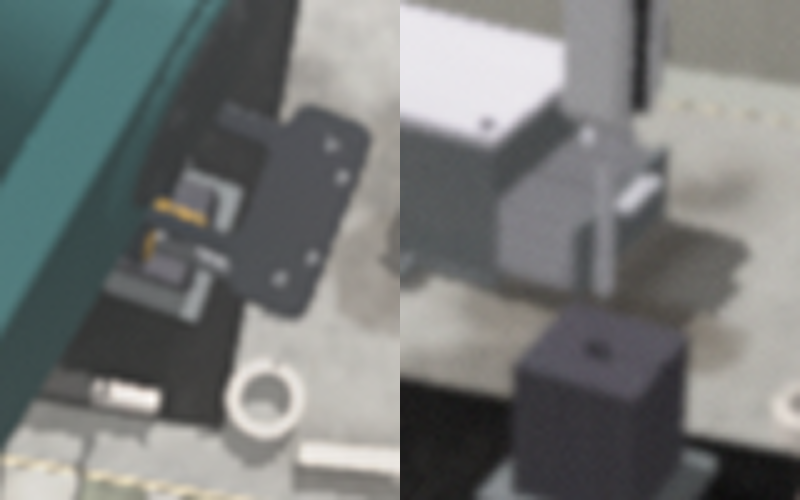

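Call:
step_arm --commands '[[[0, 0, 8, 0, 0, 0, 5], [0, 0, 8, 0, 0, 0, 5], [0, 0, 3, 0, 0, 0, 5], [0, 0, 2, 0, 0, 0, 5], [0, 0, 2, 0, 0, 0, 5], [0, 0, 2, 0, 0, 0, 5], [0, 0, 0, 0, 0, 0, 5], [0, 0, 0, 0, 0, 0, 5]]]'

```text
time: 21.8
tool_pos: [0.4452, -0.1008, 0.3231]
ee_rot: [3.141, -0.0, -0.2]
wrist_force: [-0.1, -0.1, 0.5]
width: 0.0129
finger_force: 30.0
```

Call:
step_arm --commands '[[[0, 0, 5, 0, 0, 0, 5], [0, 0, 5, 0, 0, 0, 5], [0, 0, 6, 0, 0, 0, 5], [0, 0, 6, 0, 0, 0, 5], [0, 0, 6, 0, 0, 0, 5], [0, 0, 6, 0, 0, 0, 5], [0, 0, 6, 0, 0, 0, 5], [0, 0, 5, 0, 0, 0, 5], [0, 0, 4, 0, 0, 0, 5], [0, 0, 2, 0, 0, 0, 5], [0, 0, 1, 0, 0, 0, 5], [0, 0, 0, 0, 0, 0, 5], [0, 0, 0, 0, 0, 0, 5]]]'

```text
time: 23.42
tool_pos: [0.4453, -0.1009, 0.2712]
ee_rot: [3.141, -0.0, -0.2]
wrist_force: [-0.4, 0.5, 0.6]
width: 0.0133
finger_force: 30.0
```

Call:
step_arm --commands '[[[0, 0, 1, 0, 0, 0, 5], [0, 0, 1, 0, 0, 0, 5], [0, 0, 0.6, 0, 0, 0, 5], [0, 0, 0.5, 0, 0, 0, 5], [0, 0, 0, 0, 0, 0, 5], [0, 0, 0, 0, 0, 0, 5]]]'

```text
time: 24.18
tool_pos: [0.4452, -0.1008, 0.2687]
ee_rot: [3.141, -0.0, -0.2]
wrist_force: [-2.4, 1.4, 5.7]
width: 0.0132
finger_force: 30.0
```

Call:
step_arm --commands '[[[0, 0, -0.5, 0, 0, 0, 5], [0, 0, 0, 0, 0, 0, 16], [0, 0, 0, 0, 0, 0, 22], [0, 0, 0, 0, 0, 0, 32], [0, 0, 0, 0, 0, 0, 40], [0, 0, 0, 0, 0, 0, 40], [0, 0, -5, 0, 0, 0, 40], [0, 0, -15, 0, 0, 0, 40], [0, 0, -30, 0, 0, 0, 40], [0, 0, -40, 0, 0, 0, 40], [0, 0, -40, 0, 0, 0, 40], [0, 0, 0, 0, 0, 0, 40], [0, 0, 0, 0, 0, 0, 40]]]'

```text
time: 25.8
tool_pos: [0.445, -0.1008, 0.3982]
ee_rot: [3.142, 0.0, -0.2]
wrist_force: [-0.3, -0.4, 0.2]
width: 0.0394
finger_force: 0.0
```

```bash
python3 f.py c7
```

```text
25.9 [ 0.4449 -0.1007  0.3968] [-0.121   0.2463  0.0205]
top [351.5 231.5] 0.63 [ 0.4785 -0.2529  0.036 ]
side [361.6 208.4] 0.79 [ 0.469  -0.2511  0.036 ]
```

View pics/c7.png

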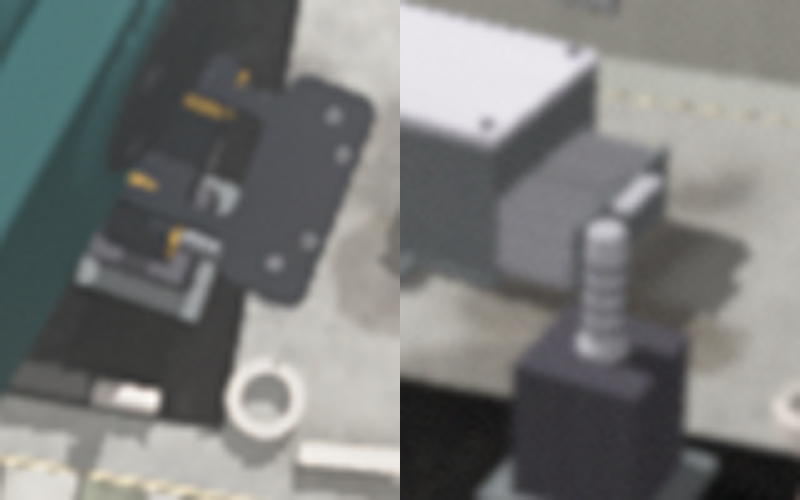

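The pin stands upright at crop (603,290) with its collar on the stand. The tray is fully out, and the ring and plug gauge haven't moved.

```bash
python3 -c "
from bench import robot
print(robot.close_job())"
```

```text
the job is handed in; nothing more can be done
None
```

The job is handed in: the tray slid out about 35 mm, its full travel, and I pressed the catch with at most about 10 N in the readings. The pin is back upright in its stand with its collar seated, and it took about 26 s. In the last pictures the ring and plug gauge were still in place; I did not check the bush again, but the arm never went near it.

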